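Reset the bench air valve: vent, close, back off two turns, hold

TASK

Reset the air supply of this woodworking bench: first press the vent block's push button fully down and let it come back up, then wind the valve's hand wheel clockwise (seen from above) by its upright handle until it is closed against its stop. Back it off exactly two full turns counter-clockwise and finish there, still gripping the handle between the fingers and holding it still. Leave the other things on the bench where they are.

Things in the scene. Friction and masses are not known exactly. Their poses are not given: they have to be found in the camera images.
- vent_button_top (a point): centre of the top of the vent button: a steel push button 30 mm across, facing up, 73 mm above the bench, in a collar 46 mm across on an aluminium block (70 x 60 mm, 50 mm high) with a brass silencer stub on one side, fixed to the bench on a steel plate 120 x 90 mm, left or right, on the other side from the valve. z points up
- vent_button (a joint): travel of the vent button in m: 0 up, 0.007 fully down. A spring pushes it back up: about 1.4 N to start moving, 4.5 N fully down
- wheel_centre (a point): on the axis of the valve's hand wheel, level with the top of the rim, 100 mm above the bench. The valve is a brass body with two pipe elbows, fixed to the bench on a steel plate (160 x 90 mm); its aluminium three-spoked wheel lies level and turns about a vertical axis, rim 124 mm across outside, 14 mm thick; the hub stands 8 mm above the rim. The stem does not rise. z points up
- handle_mid (a point): middle of the wheel's upright handle: a black round grip 22 mm across and 50 mm tall on the rim, its axis 55 mm from the wheel's axis. Its lower end is 102 mm, its top 152 mm and this point 127 mm above the bench. The grip spins freely on its own pin, so the gripper may keep one heading while carrying it round. z points up
- valve_handle: the handle itself (the freely spinning grip above); origin at the centre of its lower end, z up
- valve_wheel (a joint): how far the valve is open, in rad: 0 closed, against a hard stop; grows counter-clockwise seen from above, 6.283 per turn; at the start between about 0.3 and 1 turn open; a second stop at 22 (3.5 turns). Stiff: about 0.12 N m of friction, 2 to 3 N at the handle; it stays where it is left
- tape_measure: leave alone: a grey tape measure, about 68 x 36 x 60 high, origin under its centre; standing between or near the valve and the vent block
- pencil: leave alone: a flat carpenter's pencil lying on the bench, 175 x 14 x 8, origin under its centre, long axis x
- offcut_l: leave alone: a pale timber offcut, 70 x 280 x 38 high, on the far left of the bench, origin under its centre
- offcut_r: leave alone: a pale timber offcut, 60 x 240 x 44 high, on the far right of the bench, origin under its centre
- glue: leave alone: a white glue bottle standing at the far side of the bench, 56 across, 160 high, origin under its centre
- ear_defenders: leave alone: blue ear defenders lying on the left of the bench, about 140 x 145 x 85 high, origin under the middle of the two cups
- basket: leave alone: a wicker basket with dowels in it on the right of the bench, 150 x 170 x 65 high, origin under its centre
- hammer: leave alone: a hammer lying near the robot, to its right, about 300 long, origin under its handle
Not all that is in view belongs to the job. What is shaped like the part that bears wheel_centre but pink or turquoise is not meant.

How it is judged:
By the outcome, as a careful person would: the job done as asked, in the order asked, and still so for the second after the job is handed in, while the arm keeps its last pose, push and grip.
It also fails if it takes over 72 s, if anything falls off the work surface, if the arm or the gripper's body presses on something with over 40 N, if the wrist force passes 120 N, or if a joint passes its speed limit or range.

ROBOT

A 6-joint arm with a two-finger parallel gripper is mounted at the origin on the work surface. World frame = base frame: x ahead of the robot, y to its left, z up, the work surface at z = 0. Lengths are in m, angles in degrees, forces in N, time in s.
With the tool pointing down it reaches from about 0.375 to 0.925 m from the base axis. Payload 5.7 kg.
Tool frame: the origin (TCP) lies between the finger pads, 19 mm behind the fingertips; this is the grasp point; z points along the fingers, y is the line along which they close (so a half turn about z gives the same grasp; the last joint's range is limited). The gripper opens to 88 mm and grips with 3 to 60 N. Pads are 20 mm wide; open, the fingers measure 115 mm over their backs; the gripper's body (75 mm by 178 mm) begins 61 mm behind the grasp point.
Start: joints at [58.493, 20.558, 86.54, -0, 72.909, -6.595], TCP at [0.253, 0.544, 0.241] pointing down, gripper open.
Joint ranges: [-170.27, 170.27], [-57.76, 135], [12.27, 136.19], [-55.21, 235.2], [11.17, 155.16], [-170.74, 170.74]. Speed limits (degrees/s): [136.94, 136.94, 180, 180, 180, 180].

INTERFACE

Orientations are given as a 3x3 rotation matrix whose columns are the frame's x, y, z axes.
In Python, from bench import robot gives the robot as it stands. The module is installed in compiled form; this text tells all that it offers.
- The arm moves only by the tool drive_tool, never from a script. Its argument "moves" is a list of rows, each a list of 6 numbers: the shift along the tool's x, y, z in cm, then the turn, a rotation vector about the tool's x, y, z in degrees. In form: [[tx, ty, tz, ax, ay, az], ...]. A call has 1 to 20 rows; each row is the pose to reach, as a shift and turn from the pose commanded when the call began, along the tool's axes at that moment; what a row does not reach only later rows make up. A row lasts 1/10 s, in which the tool goes at most 50 mm and 8.59 degrees, less where a joint would pass 70% of its speed; a pose out of reach is approached as far as the arm can. A call with a gripper value outside its range is refused whole. "claw" is the opening, from 0 (shut) to 1 (fully open), set as the call begins (left out, the last holds). The fingers move at their own pace and stop on an object; "newtons" is the grip in N (left out, the last holds). Time passes only in rows, so rows that repeat a pose let the fingers close. It gives the time, the measured TCP pose, the force, the opening and the grip force at its end, in the units of the state.
- robot.read_state(): the state, without advancing time (a new reading comes with each control period).
- robot.get_image(name): name is "side" or "top"; returns (picture, depth): 480x640x3 uint8, red, green, blue; 480x640 float32, m along the optical axis (not along the pixel's ray), 0 where there is no reading.
- robot.camera_info(name): a dict with "K" (3x3 intrinsics, pixels), "R" (3x3) and "t" (3): a world point X has camera coordinates R X + t. Camera axes: x right, y down, z forward; pixel columns grow to the right and rows downward; lengths in m; the calibration is good to about 2 mm. A picture is of the moment at which its call begins. camera_info takes no time and is no camera call.
- robot.sign_off(): hands the job in; it is judged then, once.
Trained networks look in the newest picture that a camera, given by its name, has taken for a name from the list of things; names that differ only in an ending like _2 or _b are one class to them, and where a whole thing is asked for, a point or a joint stands for the part that bears it (a point fixed in the world has none). Each returns a list of dicts, best first, with "conf" (0 to 1); they miss things now and then, are a little off and sometimes report something else, mostly with a low value. They report only what shows in the picture. A call takes as long as a camera call. They do not tell look-alikes from the thing itself.
- robot.outline_of(label, camera): "mask" (480x640 bool, what is visible of it).
- robot.place_of(label, camera): "point" ([x, y, z] in m, in world coordinates, good to about 4 mm: a listed point, or the origin of a listed thing).
The state is a dict: "clock": time; "qpos": joint angles; "qd": joint speeds; "tau": joint torques, N m; "position": TCP position; "tcp_rot": TCP orientation; "contact_force": force on the tool from outside, world axes, zero at the start; "wrist_torque": the same for the moment, N m; "finger_gap": finger opening in m; "gripper_force": force on a finger pad.
Only numpy, scipy, OpenCV 4.12 (cv2) and the standard library are available. Lean on these libraries where they do the work, as an engineer would, in place of code of your own. Each camera call takes 0.05 s, during which the arm holds its last target. There are 200 camera calls.

## Working session

There is one attempt and no reset: what is moved stays moved. The work goes in short steps, Python scripts to look and compute and a tool call to move; the robot and the scene stay as the last step left them, time stands still between calls to the robot, and variables do not carry over. Pictures are saved under pics/ and viewed, at most 10 in all, crops included, and the job is handed in when it is done.

Besides the shell and the picture viewer there is one more tool, called after ">>>" by a JSON object that holds its "name" and its "arguments". drive_tool: Moves the arm, as the interface text tells. Its arguments: {"type":"object","properties":{"moves":{"type":"array","items":{"type":"array","items":{"type":"number"}}},"claw":{"type":"number"},"newtons":{"type":"number"}},"required":["moves"]}

```bash
mkdir -p pics; python3 - <<'E'
from bench import robot
import cv2,numpy as np
s=robot.read_state();print(s['clock'],s['position'],np.round(s['tcp_rot'],3).tolist(),s['finger_gap'])
for c in('top','side'):
    im,d=robot.get_image(c);cv2.imwrite(f'pics/{c}0.png',im[:,:,::-1])
    i=robot.camera_info(c)
    for l in('vent_button_top','wheel_centre','handle_mid','tape_measure','glue','basket','ear_defenders'):
        for r in robot.place_of(l,c)[:3]:
            p=np.array(r['point']);q=i['K']@(i['R']@p+i['t']);print(c,l,round(r['conf'],2),np.round(p,4),np.round(q[:2]/q[2]))
E
```

```text
0.0 [0.25240279 0.54359636 0.24050235] [[-0.907, 0.421, -0.001], [0.421, 0.907, -0.002], [0.0, -0.002, -1.0]] 0.08786340779043218
top vent_button_top 0.63 [0.4716 0.2225 0.0758] [228. 256.]
top wheel_centre 0.92 [0.2813 0.1952 0.0992] [234. 336.]
top wheel_centre 0.89 [ 0.547  -0.2628  0.1009] [427. 229.]
top wheel_centre 0.73 [ 0.6697 -0.4859  0.0999] [519. 181.]
top handle_mid 0.73 [ 0.7172 -0.5073  0.1276] [533. 159.]
top handle_mid 0.53 [0.3301 0.1725 0.1288] [242. 316.]
top handle_mid 0.48 [ 0.5934 -0.2928  0.1258] [442. 209.]
top tape_measure 0.6 [ 0.3819  0.0016 -0.0041] [317. 294.]
top glue 0.72 [ 0.767  -0.0032  0.0018] [322. 149.]
top basket 0.56 [ 0.4553 -0.4903 -0.0005] [507. 270.]
top ear_defenders 0.64 [0.5238 0.5024 0.0023] [128. 235.]
side wheel_centre 0.96 [ 0.6692 -0.4843  0.1008] [325. 130.]
side wheel_centre 0.75 [ 0.5475 -0.2557  0.1002] [345. 182.]
side handle_mid 0.67 [ 0.5945 -0.2926  0.1277] [333. 165.]
side handle_mid 0.63 [ 0.7172 -0.5166  0.1293] [314. 115.]
side handle_mid 0.56 [0.3334 0.1705 0.131 ] [390. 302.]
side tape_measure 0.75 [ 3.799e-01 -3.700e-03 -2.000e-04] [381. 275.]
side glue 0.7 [ 0.4543 -0.4891  0.0006] [386. 162.]
side glue 0.68 [ 0.7732 -0.0051  0.0018] [253. 249.]
side basket 0.68 [ 0.4541 -0.4913 -0.0039] [386. 162.]
side basket 0.54 [ 0.7514 -0.1991  0.0019] [279. 205.]
side ear_defenders 0.61 [0.5218 0.5021 0.0008] [283. 430.]
```

View pics/top0.png

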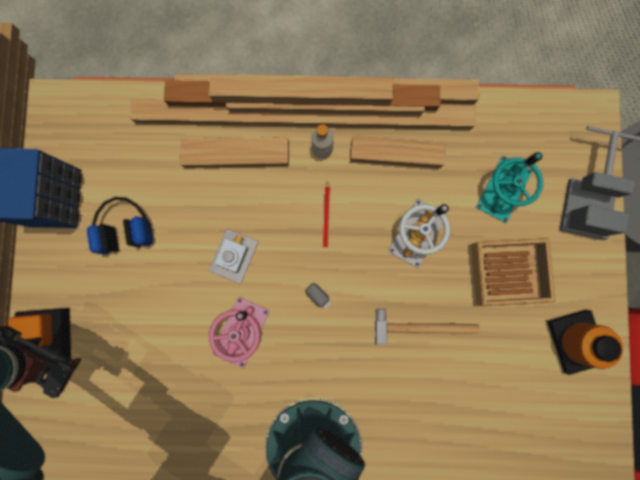

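View pics/side0.png

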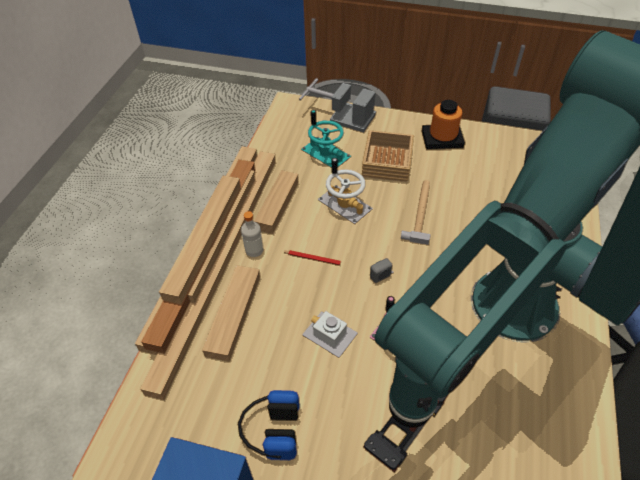

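Three wheels: pink (236,336), silver/brass (427,229), turquoise (515,183) in the top view. Only the silver wheel on a brass body at (427,229) fits, since pink and turquoise are excluded. The vent block is at (231,254). I'll confirm with an enlarged crop and refine with depth.

```bash
cat > h.py <<'E'
from bench import robot
import cv2,numpy as np
def cloud(c):
    im,d=robot.get_image(c);i=robot.camera_info(c)
    v,u=np.mgrid[:480,:640];P=np.stack([u*d,v*d,d],-1)@np.linalg.inv(i['K']).T
    return im,d,(P-i['t'])@i['R']
E
python3 - <<'E'
from h import *
from scipy.optimize import least_squares
for c in('top','side'):
    im,d,X=cloud(c)
    def near(p,r,z0,z1):
        m=(d>0)&(np.hypot(X[...,0]-p[0],X[...,1]-p[1])<r)&(X[...,2]>z0)&(X[...,2]<z1);return X[m]
    b=near((.4716,.2225),.045,.064,.085);print(c,'button',len(b),b.mean(0) if len(b) else '',b[:,2].max() if len(b) else '')
    co=near((.4716,.2225),.06,.045,.085);print('block',(co.min(0)+co.max(0))/2, co.mean(0))
    h=near((.594,-.293),.03,.125,.17);print('handle',len(h),h.mean(0),h.max(0),h.min(0))
    w=near((.547,-.26),.075,.09,.108);f=least_squares(lambda q:np.abs(np.hypot(w[:,0]-q[0],w[:,1]-q[1])-.055)*(np.hypot(w[:,0]-q[0],w[:,1]-q[1])>.035),[.547,-.26],loss='soft_l1',f_scale=.004);print('wheel',len(w),f.x)
    if c=='top':
        a=cv2.resize(im[195:275,385:465],(400,400),interpolation=3);e=cv2.resize(im[215:295,195:275],(400,400),interpolation=3)
        cv2.imwrite('pics/crop.png',np.hstack([e,a])[:,:,::-1])
E
```

```text
top button 169 [0.47142683 0.22107436 0.07113377] 0.07799250496739192
block [0.47527286 0.22061376 0.06152028] [0.47530953 0.21881128 0.05756098]
handle 92 [ 0.58925816 -0.28946493  0.14861691] [ 0.60141373 -0.28015868  0.15788024] [ 0.57980974 -0.30100735  0.12672388]
wheel 1050 [ 0.54661594 -0.25686499]
side button 109 [0.47219659 0.22583687 0.07008669] 0.07591791169543195
block [0.47688119 0.22153668 0.06046934] [0.47485108 0.22723114 0.05609526]
handle 66 [ 0.59007758 -0.2863697   0.14185244] [ 0.60077346 -0.27492044  0.15891289] [ 0.58038081 -0.30344277  0.12530584]
wheel 524 [ 0.54633614 -0.25299217]
```

View pics/crop.png

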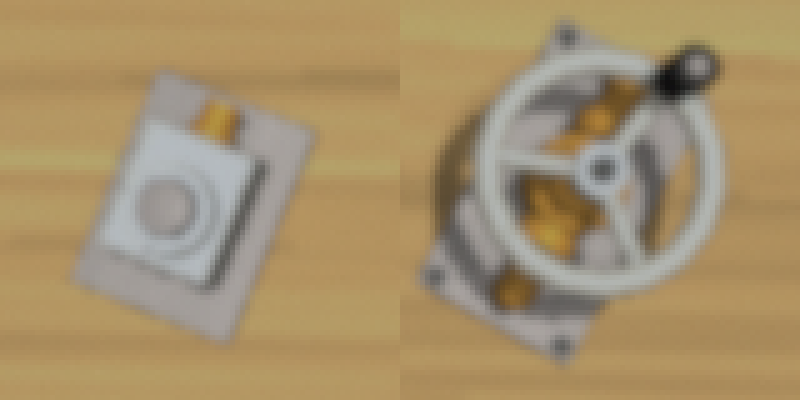

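The crop confirms it: the silver wheel on a brass body with its handle at upper right (right half), and the vent button on its block with the brass stub (left half). Now I'll go over the button with the fingers shut.

>>> {"name": "drive_tool", "arguments": {"moves": [[-33.4, -20, 10, 0, 0, 0], [-33.4, -20, 10, 0, 0, 0], [-33.4, -20, 10, 0, 0, 0], [-33.4, -20, 10, 0, 0, 0], [-33.4, -20, 10, 0, 0, 0], [-33.4, -20, 10, 0, 0, 0], [-33.4, -20, 10, 0, 0, 0], [-33.4, -20, 10, 0, 0, 0], [-33.4, -20, 10, 0, 0, 0], [-33.4, -20, 10, 0, 0, 0], [-33.4, -20, 10, 0, 0, 0], [-33.4, -20, 10, 0, 0, 0], [-33.4, -20, 10, 0, 0, 0]], "claw": 0, "newtons": 40}}

```text
clock: 2.2
position: [0.4708, 0.2233, 0.1417]
tcp_rot: [[-0.908, 0.419, 0.0], [0.419, 0.908, 0.0], [-0.0, 0.0, -1.0]]
contact_force: [-0.9, 0.8, 0.1]
finger_gap: 0.0004
gripper_force: 0.0
```

>>> {"name": "drive_tool", "arguments": {"moves": [[0, 0, 4.5, 0, 0, 0], [0, 0, 5.0, 0, 0, 0], [0, 0, 5.2, 0, 0, 0], [0, 0, 5.4, 0, 0, 0], [0, 0, 5.5, 0, 0, 0], [0, 0, 5.6, 0, 0, 0], [0, 0, 5.6, 0, 0, 0], [0, 0, 5.6, 0, 0, 0]]}}

```text
clock: 3.0
position: [0.4715, 0.2223, 0.0858]
tcp_rot: [[-0.907, 0.421, 0.0], [0.421, 0.907, 0.0], [-0.0, 0.001, -1.0]]
contact_force: [-3.0, 1.4, 4.9]
finger_gap: 0.0002
gripper_force: 2.0
```

>>> {"name": "drive_tool", "arguments": {"moves": [[0, 0, 0.1, 0, 0, 0], [0, 0, 0.15, 0, 0, 0], [0, 0, 0.15, 0, 0, 0]]}}

```text
clock: 3.3
position: [0.4716, 0.2222, 0.0849]
tcp_rot: [[-0.907, 0.421, 0.001], [0.421, 0.907, 0.0], [-0.0, 0.001, -1.0]]
contact_force: [-4.9, 1.9, 13.8]
finger_gap: 0.0007
gripper_force: 7.1
```

>>> {"name": "drive_tool", "arguments": {"moves": [[0, 0, 0.05, 0, 0, 0], [0, 0, 0.05, 0, 0, 0]]}}

```text
clock: 3.5
position: [0.4716, 0.2222, 0.0848]
tcp_rot: [[-0.907, 0.421, 0.001], [0.421, 0.907, 0.0], [-0.0, 0.001, -1.0]]
contact_force: [-7.0, 0.6, 19.9]
finger_gap: 0.0002
gripper_force: 9.3
```

>>> {"name": "drive_tool", "arguments": {"moves": [[0, 0, -1, 0, 0, 0], [0, 0, -4, 0, 0, 0], [0, 0, -9, 0, 0, 0], [0, 0, -14, 0, 0, 0], [0, 0, -16, 0, 0, 0], [0, 0, -16, 0, 0, 0]], "claw": 1}}

```text
clock: 4.1
position: [0.4746, 0.2227, 0.2472]
tcp_rot: [[-0.907, 0.421, 0.009], [0.421, 0.907, 0.002], [-0.007, 0.006, -1.0]]
contact_force: [0.6, -0.3, -0.3]
finger_gap: 0.0451
gripper_force: 0.0
```

```bash
python3 - <<'E'
from h import *
im,d,X=cloud('top')
m=(d>0)&(np.hypot(X[...,0]-.4715,X[...,1]-.222)<.012)&(X[...,2]<.1);print(m.sum(),np.median(X[m],0))
s=robot.read_state();print(s['position'],s['qpos'],s['contact_force'])
E
```

```text
1 [0.46468741 0.22591124 0.07606185]
[0.47297049 0.22223409 0.24467454] [ 1.76117385e+01  1.38669607e+01  9.59378471e+01 -3.14046430e-02
  6.99356947e+01 -4.74571773e+01] [ 0.46493152 -0.26120785 -0.59803027]
```

>>> {"name": "drive_tool", "arguments": {"moves": [[-32.3, -41.4, 0, 0, 0, 0], [-32.3, -41.4, 0, 0, 0, 0], [-32.3, -41.4, 0, 0, 0, 0], [-32.3, -41.4, 0, 0, 0, 0], [-32.3, -41.4, 0, 0, 0, 0], [-32.3, -41.4, 0, 0, 0, 0], [-32.3, -41.4, 0, 0, 0, 0], [-32.3, -41.4, 0, 0, 0, 0], [-32.3, -41.4, 0, 0, 0, 0], [-32.3, -41.4, 0, 0, 0, 0], [-32.3, -41.4, 0, 0, 0, 0], [-32.3, -41.4, 0, 0, 0, 0], [-32.3, -41.4, 0, 0, 0, 0], [-32.3, -41.4, 0, 0, 0, 0], [-32.3, -41.4, 0, 0, 0, 0], [-32.3, -41.4, 0, 0, 0, 0]]}}

```text
clock: 5.75
position: [0.5899, -0.2881, 0.2435]
tcp_rot: [[-0.908, 0.42, -0.0], [0.42, 0.908, 0.0], [0.0, -0.0, -1.0]]
contact_force: [1.2, -0.3, -0.5]
finger_gap: 0.0877
gripper_force: 0.0
```

```bash
python3 - <<'E'
from h import *
s=robot.read_state();print(s['clock'],s['position'],s['qpos'],s['finger_gap'])
im,d,X=cloud('side');cv2.imwrite('pics/s1.png',cv2.resize(im[100:260,240:440],(800,640))[:600,:,::-1])
for r in robot.place_of('handle_mid','side'):print(r)
for r in robot.place_of('wheel_centre','side'):print(r)
im,d,X=cloud('top')
m=(d>0)&(np.hypot(X[...,0]-.4715,X[...,1]-.222)<.012)&(X[...,2]<.1);print(m.sum(),np.median(X[m],0))
E
```

```text
5.75 [ 0.58988906 -0.28813561  0.24348827] [-3.20558339e+01  2.51105901e+01  7.88818975e+01 -3.74908005e-03
  7.60168448e+01 -9.72263133e+01] 0.08771122086282233
{'point': [0.5956, -0.2939, 0.1322], 'conf': 0.57}
{'point': [0.3297, 0.169, 0.1313], 'conf': 0.41}
{'point': [0.7184, -0.5135, 0.1261], 'conf': 0.36}
{'point': [0.2836, 0.1942, 0.101], 'conf': 0.8}
{'point': [0.6703, -0.4842, 0.1007], 'conf': 0.57}
{'point': [0.5441, -0.2556, 0.1021], 'conf': 0.55}
75 [0.47208721 0.22154137 0.07388861]
```

View pics/s1.png

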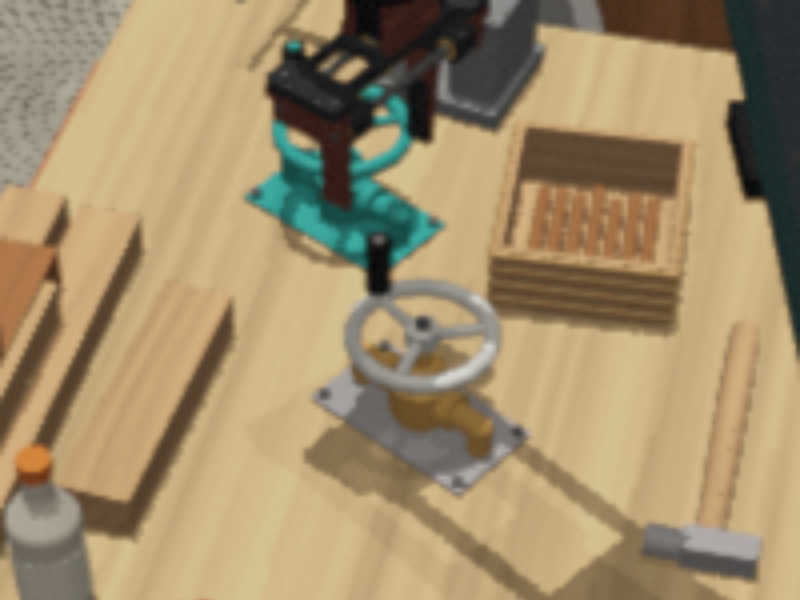

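The button has come back up (z 0.074), and the open gripper hangs above the black handle of the silver wheel (crop 378,262). Next I'll descend and grip.

>>> {"name": "drive_tool", "arguments": {"moves": [[-0.3, -0.2, 4, 0, 0, 0], [-0.3, -0.2, 8, 0, 0, 0], [-0.3, -0.2, 10, 0, 0, 0], [-0.3, -0.2, 11.2, 0, 0, 0], [-0.3, -0.2, 11.2, 0, 0, 0], [-0.3, -0.2, 11.2, 0, 0, 0]]}}

```text
clock: 6.55
position: [0.5925, -0.2929, 0.1324]
tcp_rot: [[-0.907, 0.421, 0.001], [0.421, 0.907, -0.001], [-0.001, -0.0, -1.0]]
contact_force: [1.4, -0.1, 1.3]
finger_gap: 0.0876
gripper_force: 0.0
```

>>> {"name": "drive_tool", "arguments": {"moves": [[0, 0, 0, 0, 0, 0], [0, 0, 0, 0, 0, 0], [0, 0, 0, 0, 0, 0], [0, 0, 0, 0, 0, 0], [0, 0, 0, 0, 0, 0], [0, 0, 0, 0, 0, 0], [0, 0, 0, 0, 0, 0], [0, 0, 0, 0, 0, 0]], "claw": 0, "newtons": 30}}

```text
clock: 7.35
position: [0.5918, -0.2925, 0.1313]
tcp_rot: [[-0.907, 0.421, -0.0], [0.421, 0.907, -0.0], [0.0, -0.0, -1.0]]
contact_force: [-0.3, 0.0, 0.8]
finger_gap: 0.0271
gripper_force: 0.0
```

```bash
cat > arc.py <<'E'
import sys,numpy as np
from bench import robot
# arc.py cx cy R step n : rows (cm, tool axes) from the present angle about (cx,cy)
cx,cy,R,st,n=map(float,sys.argv[1:6]);s=robot.read_state();p=np.array(s['position'][:2]);T=np.array(s['tcp_rot'])
a0=np.degrees(np.arctan2(p[1]-cy,p[0]-cx)) if len(sys.argv)<7 else float(sys.argv[6])
print('angle',a0,'r',np.hypot(*(p-[cx,cy])),s['clock'],s['contact_force'],s['finger_gap'])
rows=[]
for k in range(1,int(n)+1):
    a=np.radians(a0+st*k);d=np.array([cx+R*np.cos(a),cy+R*np.sin(a)])-p
    rows.append([round(100*float(d@T[:2,0]),1),round(100*float(d@T[:2,1]),1),0,0,0,0])
print(rows)
E
python3 arc.py .5463 -.257 .055 -10 20
```

```text
angle -37.98858071735229 r 0.057744897033821484 7.35 [-0.3191376   0.01060007  0.8148051 ] 0.027145079974012144
[[0.6, -0.8, 0, 0, 0, 0], [1.0, -1.7, 0, 0, 0, 0], [1.6, -2.4, 0, 0, 0, 0], [2.3, -3.1, 0, 0, 0, 0], [3.1, -3.6, 0, 0, 0, 0], [4.0, -4.0, 0, 0, 0, 0], [5.0, -4.2, 0, 0, 0, 0], [5.9, -4.2, 0, 0, 0, 0], [6.9, -4.1, 0, 0, 0, 0], [7.8, -3.8, 0, 0, 0, 0], [8.6, -3.3, 0, 0, 0, 0], [9.4, -2.7, 0, 0, 0, 0], [10.0, -2.0, 0, 0, 0, 0], [10.5, -1.2, 0, 0, 0, 0], [10.9, -0.3, 0, 0, 0, 0], [11.1, 0.6, 0, 0, 0, 0], [11.1, 1.6, 0, 0, 0, 0], [11.0, 2.6, 0, 0, 0, 0], [10.7, 3.5, 0, 0, 0, 0], [10.2, 4.3, 0, 0, 0, 0]]
```

>>> {"name": "drive_tool", "arguments": {"moves": [[0, 0, 0, 0, 0, 0], [0, 0, 0, 0, 0, 0], [0, 0, 0, 0, 0, 0], [0, 0, 0, 0, 0, 0]], "newtons": 20}}

```text
clock: 7.75
position: [0.5918, -0.2926, 0.1313]
tcp_rot: [[-0.907, 0.421, -0.0], [0.421, 0.907, -0.0], [0.0, -0.0, -1.0]]
contact_force: [-0.0, 0.2, 0.0]
finger_gap: 0.0217
gripper_force: 20.0
```

>>> {"name": "drive_tool", "arguments": {"moves": [[0.4, -0.8, 0, 0, 0, 0], [0.9, -1.6, 0, 0, 0, 0], [1.5, -2.4, 0, 0, 0, 0], [2.2, -3.0, 0, 0, 0, 0], [3.0, -3.5, 0, 0, 0, 0], [3.0, -3.5, 0, 0, 0, 0]]}}

```text
clock: 8.35
position: [0.5487, -0.3138, 0.1314]
tcp_rot: [[-0.907, 0.421, -0.0], [0.421, 0.907, -0.003], [-0.001, -0.003, -1.0]]
contact_force: [-1.7, -5.5, -2.9]
finger_gap: 0.022
gripper_force: 20.0
```

```bash
python3 arc.py .5463 -.257 .055 -10 1|head -1;python3 -c "
from bench import robot
s=robot.read_state();print(s['position'],s['gripper_force'])"
```

```text
angle -87.56689006592117 r 0.05681305669092166 8.35 [-1.69753576 -5.53467901 -2.87539117] 0.021984608804106753
[ 0.54871189 -0.31376184  0.13136772] 19.999259412288666
```

```bash
python3 arc.py .547 -.259 .055 -10 20
```

```text
angle -88.20948498217739 r 0.05478858840909713 8.35 [-1.69753576 -5.53467901 -2.87539117] 0.021984608804106753
[[0.9, -0.4, 0, 0, 0, 0], [1.8, -0.6, 0, 0, 0, 0], [2.8, -0.6, 0, 0, 0, 0], [3.7, -0.5, 0, 0, 0, 0], [4.6, -0.2, 0, 0, 0, 0], [5.5, 0.3, 0, 0, 0, 0], [6.2, 0.9, 0, 0, 0, 0], [6.9, 1.6, 0, 0, 0, 0], [7.4, 2.4, 0, 0, 0, 0], [7.7, 3.3, 0, 0, 0, 0], [7.9, 4.3, 0, 0, 0, 0], [8.0, 5.2, 0, 0, 0, 0], [7.8, 6.2, 0, 0, 0, 0], [7.5, 7.1, 0, 0, 0, 0], [7.1, 7.9, 0, 0, 0, 0], [6.5, 8.7, 0, 0, 0, 0], [5.8, 9.3, 0, 0, 0, 0], [4.9, 9.8, 0, 0, 0, 0], [4.0, 10.2, 0, 0, 0, 0], [3.1, 10.4, 0, 0, 0, 0]]
```

>>> {"name": "drive_tool", "arguments": {"moves": [[0.9, -0.4, 0, 0, 0, 0], [1.8, -0.6, 0, 0, 0, 0], [2.8, -0.6, 0, 0, 0, 0], [3.7, -0.5, 0, 0, 0, 0], [4.6, -0.2, 0, 0, 0, 0]]}}

```text
clock: 8.85
position: [0.5062, -0.2943, 0.1313]
tcp_rot: [[-0.907, 0.422, -0.001], [0.422, 0.907, -0.001], [0.0, -0.001, -1.0]]
contact_force: [0.4, -2.6, -2.7]
finger_gap: 0.0219
gripper_force: 20.0
```

```bash
python3 arc.py .547 -.259 .055 -10 20;python3 -c "
from bench import robot
s=robot.read_state();print(s['position'],s['gripper_force'])"
```

```text
angle -139.15599571071886 r 0.053916383365759796 8.85 [ 0.36745253 -2.6258524  -2.74045271] 0.021936998842192783
[[0.9, 0.4, 0, 0, 0, 0], [1.6, 1.0, 0, 0, 0, 0], [2.2, 1.7, 0, 0, 0, 0], [2.7, 2.5, 0, 0, 0, 0], [3.1, 3.4, 0, 0, 0, 0], [3.3, 4.4, 0, 0, 0, 0], [3.3, 5.3, 0, 0, 0, 0], [3.1, 6.3, 0, 0, 0, 0], [2.8, 7.2, 0, 0, 0, 0], [2.3, 8.0, 0, 0, 0, 0], [1.7, 8.8, 0, 0, 0, 0], [1.0, 9.4, 0, 0, 0, 0], [0.2, 9.9, 0, 0, 0, 0], [-0.7, 10.2, 0, 0, 0, 0], [-1.7, 10.4, 0, 0, 0, 0], [-2.6, 10.4, 0, 0, 0, 0], [-3.6, 10.2, 0, 0, 0, 0], [-4.5, 9.9, 0, 0, 0, 0], [-5.3, 9.5, 0, 0, 0, 0], [-6.0, 8.9, 0, 0, 0, 0]]
[ 0.50621263 -0.29426141  0.13134175] 19.999209344387054
```

```bash
cat > ch.py <<'E'
import sys,numpy as np
# ch.py start chunk n rows: chunk rows relative to chunk start, tool axes
a0,c,n,k=map(float,sys.argv[1:5]);T=np.array([[-.907,.421],[.421,.907]])
P=lambda a:5.5*np.array([np.cos(np.radians(a)),np.sin(np.radians(a))])@T
q=P(a0)
for i in range(int(n)):
    s=a0+c*i;R=[np.round(P(s+c*j/k)-q,1) for j in range(1,int(k)+1)];q=q+R[-1]
    print(s+c,[r.tolist()+[0]*4 for r in R])
E
python3 ch.py -139 -20 14 4
```

```text
-159.0 [[0.4, 0.2, 0, 0, 0, 0], [0.8, 0.5, 0, 0, 0, 0], [1.2, 0.8, 0, 0, 0, 0], [1.6, 1.1, 0, 0, 0, 0]]
-179.0 [[0.3, 0.3, 0, 0, 0, 0], [0.6, 0.7, 0, 0, 0, 0], [0.9, 1.1, 0, 0, 0, 0], [1.1, 1.5, 0, 0, 0, 0]]
-199.0 [[0.2, 0.5, 0, 0, 0, 0], [0.3, 0.9, 0, 0, 0, 0], [0.5, 1.4, 0, 0, 0, 0], [0.5, 1.9, 0, 0, 0, 0]]
-219.0 [[0.1, 0.4, 0, 0, 0, 0], [0.0, 0.9, 0, 0, 0, 0], [-0.0, 1.4, 0, 0, 0, 0], [-0.1, 1.9, 0, 0, 0, 0]]
-239.0 [[-0.1, 0.4, 0, 0, 0, 0], [-0.3, 0.9, 0, 0, 0, 0], [-0.5, 1.3, 0, 0, 0, 0], [-0.8, 1.7, 0, 0, 0, 0]]
-259.0 [[-0.3, 0.4, 0, 0, 0, 0], [-0.6, 0.7, 0, 0, 0, 0], [-0.9, 1.1, 0, 0, 0, 0], [-1.3, 1.4, 0, 0, 0, 0]]
-279.0 [[-0.4, 0.2, 0, 0, 0, 0], [-0.8, 0.5, 0, 0, 0, 0], [-1.3, 0.7, 0, 0, 0, 0], [-1.7, 0.8, 0, 0, 0, 0]]
-299.0 [[-0.5, 0.1, 0, 0, 0, 0], [-1.0, 0.2, 0, 0, 0, 0], [-1.5, 0.2, 0, 0, 0, 0], [-1.9, 0.2, 0, 0, 0, 0]]
-319.0 [[-0.5, -0.0, 0, 0, 0, 0], [-1.0, -0.1, 0, 0, 0, 0], [-1.4, -0.3, 0, 0, 0, 0], [-1.9, -0.5, 0, 0, 0, 0]]
-339.0 [[-0.4, -0.2, 0, 0, 0, 0], [-0.8, -0.4, 0, 0, 0, 0], [-1.2, -0.7, 0, 0, 0, 0], [-1.6, -1.0, 0, 0, 0, 0]]
-359.0 [[-0.3, -0.4, 0, 0, 0, 0], [-0.6, -0.8, 0, 0, 0, 0], [-0.9, -1.2, 0, 0, 0, 0], [-1.1, -1.6, 0, 0, 0, 0]]
-379.0 [[-0.2, -0.4, 0, 0, 0, 0], [-0.3, -0.9, 0, 0, 0, 0], [-0.4, -1.3, 0, 0, 0, 0], [-0.5, -1.8, 0, 0, 0, 0]]
-399.0 [[-0.0, -0.5, 0, 0, 0, 0], [-0.0, -1.0, 0, 0, 0, 0], [0.0, -1.4, 0, 0, 0, 0], [0.1, -1.9, 0, 0, 0, 0]]
-419.0 [[0.2, -0.5, 0, 0, 0, 0], [0.3, -0.9, 0, 0, 0, 0], [0.5, -1.4, 0, 0, 0, 0], [0.8, -1.8, 0, 0, 0, 0]]
```

>>> {"name": "drive_tool", "arguments": {"moves": [[0.4, 0.2, 0, 0, 0, 0], [0.8, 0.5, 0, 0, 0, 0], [1.2, 0.8, 0, 0, 0, 0], [1.6, 1.1, 0, 0, 0, 0]]}}

```text
clock: 9.25
position: [0.4965, -0.2769, 0.1314]
tcp_rot: [[-0.907, 0.421, -0.002], [0.421, 0.907, 0.0], [0.001, -0.001, -1.0]]
contact_force: [-2.0, -3.5, -1.7]
finger_gap: 0.0218
gripper_force: 20.0
```

>>> {"name": "drive_tool", "arguments": {"moves": [[0.3, 0.3, 0, 0, 0, 0], [0.6, 0.7, 0, 0, 0, 0], [0.9, 1.1, 0, 0, 0, 0], [1.1, 1.5, 0, 0, 0, 0]]}}

```text
clock: 9.65
position: [0.4934, -0.2583, 0.1313]
tcp_rot: [[-0.907, 0.421, -0.001], [0.421, 0.907, 0.001], [0.001, 0.0, -1.0]]
contact_force: [-3.4, -2.1, -1.0]
finger_gap: 0.0218
gripper_force: 20.0
```

>>> {"name": "drive_tool", "arguments": {"moves": [[0.2, 0.5, 0, 0, 0, 0], [0.3, 0.9, 0, 0, 0, 0], [0.5, 1.4, 0, 0, 0, 0], [0.6, 1.9, 0, 0, 0, 0]]}}

```text
clock: 10.05
position: [0.497, -0.239, 0.1314]
tcp_rot: [[-0.907, 0.421, 0.001], [0.421, 0.907, -0.0], [-0.001, 0.0, -1.0]]
contact_force: [-0.2, -2.6, -4.2]
finger_gap: 0.0215
gripper_force: 20.0
```

>>> {"name": "drive_tool", "arguments": {"moves": [[0.1, 0.4, 0, 0, 0, 0], [0.0, 0.9, 0, 0, 0, 0], [0, 1.4, 0, 0, 0, 0], [-0.1, 1.9, 0, 0, 0, 0]]}}

```text
clock: 10.45
position: [0.5065, -0.223, 0.1314]
tcp_rot: [[-0.907, 0.421, 0.002], [0.421, 0.907, -0.001], [-0.002, -0.001, -1.0]]
contact_force: [2.6, -5.8, -7.6]
finger_gap: 0.0218
gripper_force: 20.0
```

>>> {"name": "drive_tool", "arguments": {"moves": [[-0.1, 0.4, 0, 0, 0, 0], [-0.3, 0.8, 0, 0, 0, 0], [-0.5, 1.2, 0, 0, 0, 0], [-0.8, 1.6, 0, 0, 0, 0]]}}

```text
clock: 10.85
position: [0.5198, -0.2118, 0.1313]
tcp_rot: [[-0.907, 0.421, 0.0], [0.421, 0.907, -0.001], [-0.001, -0.001, -1.0]]
contact_force: [0.0, -4.9, -4.6]
finger_gap: 0.0214
gripper_force: 20.0
```

>>> {"name": "drive_tool", "arguments": {"moves": [[-0.3, 0.4, 0, 0, 0, 0], [-0.6, 0.7, 0, 0, 0, 0], [-0.9, 1.1, 0, 0, 0, 0], [-1.3, 1.3, 0, 0, 0, 0]]}}

```text
clock: 11.25
position: [0.5365, -0.2051, 0.1313]
tcp_rot: [[-0.907, 0.421, -0.001], [0.421, 0.907, -0.0], [0.0, -0.001, -1.0]]
contact_force: [-1.7, -2.9, -3.0]
finger_gap: 0.0215
gripper_force: 20.0
```

>>> {"name": "drive_tool", "arguments": {"moves": [[-0.4, 0.2, 0, 0, 0, 0], [-0.8, 0.5, 0, 0, 0, 0], [-1.3, 0.7, 0, 0, 0, 0], [-1.7, 0.8, 0, 0, 0, 0]]}}

```text
clock: 11.65
position: [0.5554, -0.2044, 0.1313]
tcp_rot: [[-0.907, 0.421, -0.001], [0.421, 0.907, 0.001], [0.001, 0.001, -1.0]]
contact_force: [-2.5, -0.3, 0.5]
finger_gap: 0.0219
gripper_force: 20.0
```

>>> {"name": "drive_tool", "arguments": {"moves": [[-0.5, 0.1, 0, 0, 0, 0], [-1.0, 0.2, 0, 0, 0, 0], [-1.5, 0.2, 0, 0, 0, 0], [-1.9, 0.2, 0, 0, 0, 0]]}}

```text
clock: 12.05
position: [0.5741, -0.2105, 0.1313]
tcp_rot: [[-0.907, 0.421, 0.0], [0.421, 0.907, 0.001], [0.0, 0.001, -1.0]]
contact_force: [-0.6, 3.6, -0.7]
finger_gap: 0.0216
gripper_force: 20.0
```

>>> {"name": "drive_tool", "arguments": {"moves": [[-0.5, 0, 0, 0, 0, 0], [-1.0, -0.1, 0, 0, 0, 0], [-1.4, -0.3, 0, 0, 0, 0], [-1.9, -0.5, 0, 0, 0, 0]]}}

```text
clock: 12.45
position: [0.5899, -0.2233, 0.1314]
tcp_rot: [[-0.907, 0.422, 0.002], [0.422, 0.907, 0.001], [-0.001, 0.002, -1.0]]
contact_force: [3.6, 5.4, -3.1]
finger_gap: 0.0214
gripper_force: 20.0
```

>>> {"name": "drive_tool", "arguments": {"moves": [[-0.4, -0.2, 0, 0, 0, 0], [-0.8, -0.4, 0, 0, 0, 0], [-1.3, -0.7, 0, 0, 0, 0], [-1.7, -1.0, 0, 0, 0, 0]]}}

```text
clock: 12.85
position: [0.6002, -0.2406, 0.1313]
tcp_rot: [[-0.907, 0.421, 0.0], [0.421, 0.907, -0.0], [-0.0, -0.0, -1.0]]
contact_force: [-0.0, 3.1, -1.1]
finger_gap: 0.0216
gripper_force: 20.0
```

>>> {"name": "drive_tool", "arguments": {"moves": [[-0.3, -0.4, 0, 0, 0, 0], [-0.6, -0.8, 0, 0, 0, 0], [-0.9, -1.2, 0, 0, 0, 0], [-1.1, -1.6, 0, 0, 0, 0]]}}

```text
clock: 13.25
position: [0.6032, -0.2598, 0.1314]
tcp_rot: [[-0.907, 0.421, 0.0], [0.421, 0.907, -0.0], [-0.001, -0.0, -1.0]]
contact_force: [3.1, 2.3, -3.4]
finger_gap: 0.0215
gripper_force: 20.0
```

>>> {"name": "drive_tool", "arguments": {"moves": [[-0.2, -0.4, 0, 0, 0, 0], [-0.3, -0.9, 0, 0, 0, 0], [-0.3, -0.9, 0, 0, 0, 0]]}}

```text
clock: 13.55
position: [0.6021, -0.27, 0.1314]
tcp_rot: [[-0.907, 0.422, 0.001], [0.422, 0.907, -0.002], [-0.001, -0.001, -1.0]]
contact_force: [3.4, -2.2, -5.9]
finger_gap: 0.0216
gripper_force: 20.0
```

>>> {"name": "drive_tool", "arguments": {"moves": [[-0.1, -0.4, 0, 0, 0, 0], [-0.2, -0.9, 0, 0, 0, 0], [-0.2, -0.9, 0, 0, 0, 0]]}}

```text
clock: 13.85
position: [0.5996, -0.2785, 0.1314]
tcp_rot: [[-0.907, 0.421, -0.0], [0.421, 0.907, -0.001], [-0.0, -0.001, -1.0]]
contact_force: [1.8, -1.3, -5.8]
finger_gap: 0.0217
gripper_force: 20.0
```

>>> {"name": "drive_tool", "arguments": {"moves": [[0, -0.5, 0, 0, 0, 0], [0.1, -0.9, 0, 0, 0, 0], [0.1, -0.9, 0, 0, 0, 0]]}}

```text
clock: 14.15
position: [0.5965, -0.285, 0.1315]
tcp_rot: [[-0.907, 0.422, 0.003], [0.422, 0.907, 0.001], [-0.002, 0.002, -1.0]]
contact_force: [8.6, 3.7, -6.8]
finger_gap: 0.0215
gripper_force: 20.0
```

>>> {"name": "drive_tool", "arguments": {"moves": [[0.1, -0.3, 0, 0, 0, 0], [0.1, -0.3, 0, 0, 0, 0], [0.1, -0.3, 0, 0, 0, 0]]}}

```text
clock: 14.45
position: [0.5963, -0.2852, 0.1315]
tcp_rot: [[-0.907, 0.422, 0.006], [0.422, 0.907, 0.004], [-0.004, 0.006, -1.0]]
contact_force: [13.6, 9.8, -8.8]
finger_gap: 0.0217
gripper_force: 20.0
```

```bash
python3 - <<'E'
import numpy as np
from scipy.optimize import least_squares
P=np.array([[.5918,-.2926],[.5487,-.3138],[.5062,-.2943],[.4965,-.2769],[.4934,-.2583],[.497,-.239],[.5065,-.223],[.5198,-.2118],[.5365,-.2051],[.5554,-.2044],[.5741,-.2105],[.5899,-.2233],[.6002,-.2406],[.6032,-.2598],[.6021,-.27],[.5996,-.2785],[.5963,-.2852]])
for free in(0,1):
    f=least_squares(lambda q:np.hypot(P[:,0]-q[0],P[:,1]-q[1])-(q[2] if free else .055),[.547,-.259,.055]);print(f.x,np.round(f.fun*1000,1))
c=f.x
print(np.degrees(np.arctan2(P[:,1]-c[1],P[:,0]-c[0])))
E
python3 ch.py -27 120 7 12
```

```text
[ 0.54824431 -0.25888081  0.055     ] [ 0.1 -0.1 -0.  -0.2 -0.2 -0.   0.   0.   0.  -0.1 -0.1 -0.2  0.1 -0.
 -0.  -0.  -0.2]
[ 0.54825588 -0.25886185  0.05494186] [ 0.1 -0.   0.1 -0.1 -0.1  0.   0.1  0.1  0.1 -0.  -0.1 -0.2  0.1  0.
  0.   0.  -0.2]
[ -37.76866198  -89.53682977 -139.88102238 -160.78534123  179.41318285
  158.8184614   139.34251628  121.15919567  102.3344846    82.52680277
   61.8803677    40.49555107   19.37000008   -0.97821112  -11.68731749
  -20.93090439  -28.73188806]
93.0 [[0.0, 1.0, 0, 0, 0, 0], [0.3, 1.9, 0, 0, 0, 0], [0.6, 2.8, 0, 0, 0, 0], [1.2, 3.6, 0, 0, 0, 0], [1.8, 4.3, 0, 0, 0, 0], [2.6, 4.9, 0, 0, 0, 0], [3.4, 5.3, 0, 0, 0, 0], [4.3, 5.6, 0, 0, 0, 0], [5.3, 5.7, 0, 0, 0, 0], [6.3, 5.6, 0, 0, 0, 0], [7.2, 5.4, 0, 0, 0, 0], [8.1, 5.1, 0, 0, 0, 0]]
213.0 [[0.8, -0.6, 0, 0, 0, 0], [1.5, -1.2, 0, 0, 0, 0], [2.1, -2.0, 0, 0, 0, 0], [2.5, -2.8, 0, 0, 0, 0], [2.8, -3.7, 0, 0, 0, 0], [2.9, -4.7, 0, 0, 0, 0], [2.8, -5.7, 0, 0, 0, 0], [2.6, -6.6, 0, 0, 0, 0], [2.3, -7.5, 0, 0, 0, 0], [1.7, -8.3, 0, 0, 0, 0], [1.1, -9.0, 0, 0, 0, 0], [0.3, -9.6, 0, 0, 0, 0]]
333.0 
[... 816 characters left out ...]
7.5, 0, 0, 0, 0], [1.7, -8.3, 0, 0, 0, 0], [1.1, -9.0, 0, 0, 0, 0], [0.3, -9.6, 0, 0, 0, 0]]
693.0 [[-0.8, -0.4, 0, 0, 0, 0], [-1.8, -0.7, 0, 0, 0, 0], [-2.7, -0.8, 0, 0, 0, 0], [-3.7, -0.7, 0, 0, 0, 0], [-4.6, -0.5, 0, 0, 0, 0], [-5.5, -0.2, 0, 0, 0, 0], [-6.3, 0.4, 0, 0, 0, 0], [-7.0, 1.0, 0, 0, 0, 0], [-7.6, 1.8, 0, 0, 0, 0], [-8.0, 2.6, 0, 0, 0, 0], [-8.3, 3.5, 0, 0, 0, 0], [-8.4, 4.5, 0, 0, 0, 0]]
813.0 [[0.0, 1.0, 0, 0, 0, 0], [0.3, 1.9, 0, 0, 0, 0], [0.6, 2.8, 0, 0, 0, 0], [1.2, 3.6, 0, 0, 0, 0], [1.8, 4.3, 0, 0, 0, 0], [2.6, 4.9, 0, 0, 0, 0], [3.4, 5.3, 0, 0, 0, 0], [4.3, 5.6, 0, 0, 0, 0], [5.3, 5.7, 0, 0, 0, 0], [6.3, 5.6, 0, 0, 0, 0], [7.2, 5.4, 0, 0, 0, 0], [8.1, 5.1, 0, 0, 0, 0]]
```

```bash
cat > ab.py <<'E'
import sys,numpy as np
# ab.py cmdx cmdy a0 step n...: absolute arc rows from the commanded pose
x,y,a0,st,n=map(float,sys.argv[1:6]);T=np.array([[-.907,.421],[.421,.907]]);q=np.array([x,y])
R=[]
for k in range(1,int(n)+1):
    a=np.radians(a0+st*k);R.append(np.round(100*(np.array([.5482,-.2589])+.055*np.array([np.cos(a),np.sin(a)])-q)@T,1))
print(a0+st*n,[r.tolist()+[0]*4 for r in R]);print(q+T@R[-1]/100)
E
python3 ab.py .5927 -.2886 -28.7 10 18
```

```text
151.3 [[-0.2, 1.4, 0, 0, 0, 0], [0.0, 2.4, 0, 0, 0, 0], [0.4, 3.2, 0, 0, 0, 0], [0.8, 4.1, 0, 0, 0, 0], [1.5, 4.8, 0, 0, 0, 0], [2.2, 5.4, 0, 0, 0, 0], [3.1, 5.9, 0, 0, 0, 0], [4.0, 6.2, 0, 0, 0, 0], [4.9, 6.3, 0, 0, 0, 0], [5.9, 6.3, 0, 0, 0, 0], [6.8, 6.1, 0, 0, 0, 0], [7.7, 5.8, 0, 0, 0, 0], [8.5, 5.3, 0, 0, 0, 0], [9.3, 4.6, 0, 0, 0, 0], [9.9, 3.9, 0, 0, 0, 0], [10.3, 3.0, 0, 0, 0, 0], [10.6, 2.1, 0, 0, 0, 0], [10.8, 1.2, 0, 0, 0, 0]]
[ 0.499796 -0.232248]
```

>>> {"name": "drive_tool", "arguments": {"moves": [[-0.2, 1.4, 0, 0, 0, 0], [0.0, 2.4, 0, 0, 0, 0], [0.4, 3.2, 0, 0, 0, 0], [0.8, 4.1, 0, 0, 0, 0], [1.5, 4.8, 0, 0, 0, 0], [2.2, 5.4, 0, 0, 0, 0], [3.1, 5.9, 0, 0, 0, 0], [4.0, 6.2, 0, 0, 0, 0], [4.9, 6.3, 0, 0, 0, 0], [5.9, 6.3, 0, 0, 0, 0], [6.8, 6.1, 0, 0, 0, 0], [7.7, 5.8, 0, 0, 0, 0], [8.5, 5.3, 0, 0, 0, 0], [9.3, 4.6, 0, 0, 0, 0], [9.9, 3.9, 0, 0, 0, 0], [10.3, 3.0, 0, 0, 0, 0], [10.6, 2.1, 0, 0, 0, 0], [10.8, 1.2, 0, 0, 0, 0], [10.8, 1.2, 0, 0, 0, 0], [10.8, 1.2, 0, 0, 0, 0]]}}

```text
clock: 16.45
position: [0.5001, -0.2322, 0.1314]
tcp_rot: [[-0.907, 0.422, 0.0], [0.422, 0.907, -0.001], [-0.001, -0.001, -1.0]]
contact_force: [3.1, -3.7, -7.3]
finger_gap: 0.0217
gripper_force: 20.0
```

```bash
python3 arc.py .5482 -.2589 .055 10 1|head -1; python3 ab.py .4998 -.2322 151.3 10 18;  python3 ab.py .4998 -.2322 151.3 9 20
```

```text
angle 151.0029783501345 r 0.055046323709769834 16.45 [ 3.10194912 -3.74596635 -7.34959731] 0.02167022190721854
331.3 [[-0.0, -1.0, 0, 0, 0, 0], [-0.2, -1.9, 0, 0, 0, 0], [-0.6, -2.8, 0, 0, 0, 0], [-1.1, -3.6, 0, 0, 0, 0], [-1.7, -4.4, 0, 0, 0, 0], [-2.5, -5.0, 0, 0, 0, 0], [-3.3, -5.4, 0, 0, 0, 0], [-4.2, -5.7, 0, 0, 0, 0], [-5.1, -5.9, 0, 0, 0, 0], [-6.1, -5.9, 0, 0, 0, 0], [-7.0, -5.7, 0, 0, 0, 0], [-7.9, -5.3, 0, 0, 0, 0], [-8.8, -4.8, 0, 0, 0, 0], [-9.5, -4.2, 0, 0, 0, 0], [-10.1, -3.4, 0, 0, 0, 0], [-10.5, -2.6, 0, 0, 0, 0], [-10.9, -1.7, 0, 0, 0, 0], [-11.0, -0.7, 0, 0, 0, 0]]
[ 0.596623 -0.284859]
331.3 [[-0.0, -0.9, 0, 0, 0, 0], [-0.2, -1.7, 0, 0, 0, 0], [-0.5, -2.6, 0, 0, 0, 0], [-0.9, -3.3, 0, 0, 0, 0], [-1.4, -4.0, 0, 0, 0, 0], [-2.0, -4.6, 0, 0, 0, 0], [-2.7, -5.1, 0, 0, 0, 0], [-3.5, -5.5, 0, 0, 0, 0], [-4.3, -5.7, 0, 0, 0, 0], [-5.1, -5.9, 0, 0, 0, 0], [-6.0, -5.9, 0, 0, 0, 0], [-6.9, -5.7, 0, 0, 0, 0], [-7.7, -5.4, 0, 0, 0, 0], [-8.4, -5.0, 0, 0, 0, 0], [-9.1, -4.5, 0, 0, 0, 0], [-9.7, -3.9, 0, 0, 0, 0], [-10.2, -3.2, 0, 0, 0, 0], [-10.6, -2.4, 0, 0, 0, 0], [-10.9, -1.6, 0, 0, 0, 0], [-11.0, -0.7, 0, 0, 0, 0]]
[ 0.596623 -0.284859]
```

>>> {"name": "drive_tool", "arguments": {"moves": [[0, -1.0, 0, 0, 0, 0], [-0.2, -1.9, 0, 0, 0, 0], [-0.6, -2.8, 0, 0, 0, 0], [-1.1, -3.6, 0, 0, 0, 0], [-1.7, -4.4, 0, 0, 0, 0], [-2.5, -5.0, 0, 0, 0, 0], [-3.3, -5.4, 0, 0, 0, 0], [-4.2, -5.7, 0, 0, 0, 0], [-5.1, -5.9, 0, 0, 0, 0], [-6.1, -5.9, 0, 0, 0, 0], [-7.0, -5.7, 0, 0, 0, 0], [-7.9, -5.3, 0, 0, 0, 0], [-8.8, -4.8, 0, 0, 0, 0], [-9.5, -4.2, 0, 0, 0, 0], [-10.1, -3.4, 0, 0, 0, 0], [-10.5, -2.6, 0, 0, 0, 0], [-10.9, -1.7, 0, 0, 0, 0], [-11.0, -0.7, 0, 0, 0, 0], [-11.0, -0.7, 0, 0, 0, 0]]}}

```text
clock: 18.35
position: [0.5982, -0.2817, 0.1314]
tcp_rot: [[-0.907, 0.42, 0.001], [0.42, 0.907, 0.001], [-0.001, 0.002, -1.0]]
contact_force: [2.4, 2.0, -2.7]
finger_gap: 0.0219
gripper_force: 20.0
```

```bash
python3 arc.py .5482 -.2589 .055 10 1|head -1; python3 ab.py .5966 -.2849 331.3 10 18
```

```text
angle -24.539850584030134 r 0.054990786945692656 18.35 [ 2.39776707  1.98255909 -2.74424835] 0.021902291998497036
511.3 [[0.0, 0.9, 0, 0, 0, 0], [0.2, 1.9, 0, 0, 0, 0], [0.5, 2.7, 0, 0, 0, 0], [1.0, 3.6, 0, 0, 0, 0], [1.7, 4.3, 0, 0, 0, 0], [2.4, 4.9, 0, 0, 0, 0], [3.3, 5.4, 0, 0, 0, 0], [4.2, 5.7, 0, 0, 0, 0], [5.1, 5.8, 0, 0, 0, 0], [6.1, 5.8, 0, 0, 0, 0], [7.0, 5.6, 0, 0, 0, 0], [7.9, 5.3, 0, 0, 0, 0], [8.7, 4.8, 0, 0, 0, 0], [9.5, 4.1, 0, 0, 0, 0], [10.1, 3.4, 0, 0, 0, 0], [10.5, 2.5, 0, 0, 0, 0], [10.8, 1.6, 0, 0, 0, 0], [11.0, 0.7, 0, 0, 0, 0]]
[ 0.499777 -0.232241]
```

>>> {"name": "drive_tool", "arguments": {"moves": [[0, 0.9, 0, 0, 0, 0], [0.2, 1.9, 0, 0, 0, 0], [0.5, 2.7, 0, 0, 0, 0], [1.0, 3.6, 0, 0, 0, 0], [1.7, 4.3, 0, 0, 0, 0], [2.4, 4.9, 0, 0, 0, 0], [3.3, 5.4, 0, 0, 0, 0], [4.2, 5.7, 0, 0, 0, 0], [5.1, 5.8, 0, 0, 0, 0], [6.1, 5.8, 0, 0, 0, 0], [7.0, 5.6, 0, 0, 0, 0], [7.9, 5.3, 0, 0, 0, 0], [8.7, 4.8, 0, 0, 0, 0], [9.5, 4.1, 0, 0, 0, 0], [10.1, 3.4, 0, 0, 0, 0], [10.5, 2.5, 0, 0, 0, 0], [10.8, 1.6, 0, 0, 0, 0], [11.0, 0.7, 0, 0, 0, 0], [11.0, 0.7, 0, 0, 0, 0], [11.0, 0.7, 0, 0, 0, 0]]}}

```text
clock: 20.35
position: [0.5001, -0.2321, 0.1314]
tcp_rot: [[-0.907, 0.422, 0.0], [0.422, 0.907, -0.001], [-0.001, -0.001, -1.0]]
contact_force: [2.7, -3.7, -7.2]
finger_gap: 0.0216
gripper_force: 20.0
```

```bash
python3 arc.py .5482 -.2589 .055 10 1|head -1; python3 ab.py .4998 -.2322 151.3 10 17
```

```text
angle 150.83875358334302 r 0.055028874589793574 20.35 [ 2.68857135 -3.73986395 -7.15127855] 0.021628449047821335
321.3 [[-0.0, -1.0, 0, 0, 0, 0], [-0.2, -1.9, 0, 0, 0, 0], [-0.6, -2.8, 0, 0, 0, 0], [-1.1, -3.6, 0, 0, 0, 0], [-1.7, -4.4, 0, 0, 0, 0], [-2.5, -5.0, 0, 0, 0, 0], [-3.3, -5.4, 0, 0, 0, 0], [-4.2, -5.7, 0, 0, 0, 0], [-5.1, -5.9, 0, 0, 0, 0], [-6.1, -5.9, 0, 0, 0, 0], [-7.0, -5.7, 0, 0, 0, 0], [-7.9, -5.3, 0, 0, 0, 0], [-8.8, -4.8, 0, 0, 0, 0], [-9.5, -4.2, 0, 0, 0, 0], [-10.1, -3.4, 0, 0, 0, 0], [-10.5, -2.6, 0, 0, 0, 0], [-10.9, -1.7, 0, 0, 0, 0]]
[ 0.591506 -0.293508]
```

Final half turn, stopping about 10° short to settle.

>>> {"name": "drive_tool", "arguments": {"moves": [[0, -1.0, 0, 0, 0, 0], [-0.2, -1.9, 0, 0, 0, 0], [-0.6, -2.8, 0, 0, 0, 0], [-1.1, -3.6, 0, 0, 0, 0], [-1.7, -4.4, 0, 0, 0, 0], [-2.5, -5.0, 0, 0, 0, 0], [-3.3, -5.4, 0, 0, 0, 0], [-4.2, -5.7, 0, 0, 0, 0], [-5.1, -5.9, 0, 0, 0, 0], [-6.1, -5.9, 0, 0, 0, 0], [-7.0, -5.7, 0, 0, 0, 0], [-7.9, -5.3, 0, 0, 0, 0], [-8.8, -4.8, 0, 0, 0, 0], [-9.5, -4.2, 0, 0, 0, 0], [-10.1, -3.4, 0, 0, 0, 0], [-10.5, -2.6, 0, 0, 0, 0], [-10.7, -2.1, 0, 0, 0, 0], [-10.7, -2.1, 0, 0, 0, 0], [-10.7, -2.1, 0, 0, 0, 0], [-10.7, -2.1, 0, 0, 0, 0]]}}

```text
clock: 22.35
position: [0.5895, -0.295, 0.1315]
tcp_rot: [[-0.907, 0.421, 0.002], [0.421, 0.907, 0.0], [-0.002, 0.001, -1.0]]
contact_force: [5.0, -1.0, -5.2]
finger_gap: 0.0217
gripper_force: 20.0
```

```bash
python3 arc.py .5482 -.2589 .055 10 1|head -1
```

```text
angle -41.18588177271405 r 0.05489011524994116 22.35 [ 4.97863159 -0.97596208 -5.21510499] 0.021705070517815773
```

>>> {"name": "drive_tool", "arguments": {"moves": [[-0.1, 0.4, 0, 0, 0, 0], [-0.2, 0.8, 0, 0, 0, 0], [-0.2, 1.1, 0, 0, 0, 0], [-0.2, 1.1, 0, 0, 0, 0], [-0.2, 1.1, 0, 0, 0, 0], [-0.2, 1.1, 0, 0, 0, 0]]}}

```text
clock: 22.95
position: [0.5956, -0.2865, 0.1315]
tcp_rot: [[-0.907, 0.422, 0.002], [0.422, 0.907, -0.001], [-0.002, 0.0, -1.0]]
contact_force: [5.0, -3.5, -5.2]
finger_gap: 0.0216
gripper_force: 20.0
```

```bash
python3 arc.py .5482 -.2589 .055 10 1|head -1
```

```text
angle -30.170318585942493 r 0.05487527399418003 22.95 [ 5.0238604  -3.51457757 -5.23058694] 0.02156856926184947
```

>>> {"name": "drive_tool", "arguments": {"moves": [[0, 0.1, 0, 0, 0, 0], [0, 0.2, 0, 0, 0, 0], [0, 0.2, 0, 0, 0, 0], [0, 0.2, 0, 0, 0, 0], [0, 0.2, 0, 0, 0, 0], [0, 0.2, 0, 0, 0, 0]]}}

```text
clock: 23.55
position: [0.5964, -0.285, 0.1315]
tcp_rot: [[-0.907, 0.422, 0.002], [0.422, 0.907, -0.001], [-0.002, -0.0, -1.0]]
contact_force: [4.0, -5.0, -6.0]
finger_gap: 0.0218
gripper_force: 20.0
```

```bash
python3 arc.py .5482 -.2589 .055 10 1|head -1; python3 - <<'E'
from h import *
im,d,X=cloud('top');cv2.imwrite('pics/end.png',im[:,:,::-1])
m=(d>0)&(np.hypot(X[...,0]-.4715,X[...,1]-.222)<.012)&(X[...,2]<.1);print(np.median(X[m],0))
E
```

```text
angle -28.458347234448514 r 0.05485487165031656 23.55 [ 4.00821458 -4.97984269 -5.98721914] 0.021801100740760745
[0.47213033 0.22169369 0.07411248]
```

View pics/end.png

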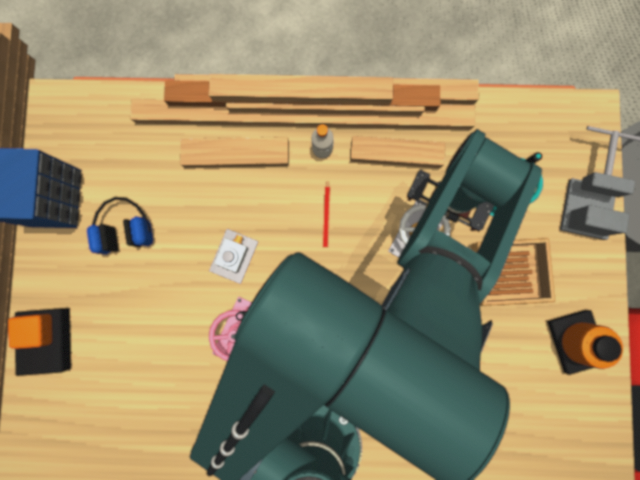

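The gripper is still on the silver valve's handle (around 445,205). The vent block (231,254), tape, pencil and other items that show are in place, though the arm hides the hammer. The wheel stands within about half a degree of two turns open, so I'm handing in.

```bash
python3 -c "
from bench import robot
print(robot.sign_off())"
```

```text
the job is handed in; nothing more can be done
None
```

I pressed the vent button fully down and it came back up. I then closed the valve against its stop and backed it off two full turns, to within about half a degree by the arm's own readings. The gripper is still holding the handle, and the job was handed in at about 24 s.

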